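# Seat a plate in the reaming jig and lock the cam

## Task

Load the drilled steel plate that lies loose on the reaming jig so that its middle hole comes under the guide bush: push it back flat against the fence, slide it along the fence until its end meets the stop dowel, and only then push the cam lever round, anticlockwise seen from above, as far as it goes so that the cam clamps the plate. Do it all by gentle pushing with the fingers - do not pick the plate up - and leave the other things on the bench where they are.

Things in the scene. Friction and masses are not known exactly. Their poses are not given: they have to be found in the camera images.
- jig: reaming jig, fixed: dark base 150 x 198 x 12 mm with fence, stop dowel, green bush arm and cam. Origin on the bench straight below the centre of the home place of the plate; x away from the robot, y left at yaw 0. In this frame (mm) the base spans x -78..72, y -128..70. Green arm, bridging the plate from behind: x -17..69, y -20..20, underside z 24.5, top 34.5
- plate_seat (a point): point on the base's top (12 mm above the bench) where the centre of the plate's underside must come; axes like the jig's
- fence_face (a point): middle of the fence's front face where it meets the base, at (30, -22, 12) mm in the jig's frame. The fence is a bright steel bar along the jig's y, 156 mm long, 12 mm high; its front face looks to -x of the jig
- stop_dowel (a point): foot of the upright stop dowel's axis, at (0, 56, 12) mm in the jig's frame: bright steel pin in a brass ring, radius 6 mm, 13.5 mm high. The plate's left end meets it at y = +50
- bush_top (a point): top centre of the brass guide bush in the green arm, straight above plate_seat, 41.5 mm above the bench; 29 mm across. The plate passes under arm and bush with 2.5 mm to spare
- work_plate: bright steel plate with holes, 60 (its x) x 100 (its y) x 10 mm, about 0.4 kg, loose on the jig's base, to the right of its home; origin at the centre of its underside. At home its axes are parallel to the jig's and its origin is at plate_seat. It starts 62 to 76 mm short of the stop dowel, 8 to 14 mm off the fence, turned up to 0.1 rad. Sliding it takes 2 to 4 N
- cam_lever (a joint): angle of the cam lever about cam_pivot, rad: 0 = open, 1.745 = end of swing, clamped; starts at 0 to 0.3, grows anticlockwise from above. From pivot to knob it points 170 deg from the jig's +x at 0 (to the robot), 270 deg (jig's -y, along the plate's near edge) when clamped. Stiff (about 1.5 N at the knob, up to 10 N in the last 0.2 rad as the cam bites); stays where left
- cam_pivot (a point): axis of the cam lever, on the base's top, at (-50.5, 8) mm in the jig's frame. The cam is a bright eccentric disc, 28 mm across, 12 to 24 mm above the bench; open it leaves the plate 7 to 10 mm of play before the fence, clamped it presses the plate's near edge level with the bush
- lever_knob (a point): centre of the upright red plastic knob at the lever's end, 56 mm from the pivot's axis, 52 mm above the bench; the knob is 18 mm across and reaches from 42 to 61 mm above the bench, on a 9 mm post; the lever's flat arm below it is 13 mm wide, its top 33 mm above the bench
- spare_plate: bystander: a second plate like the first, on the bench to the left; origin at the centre of its underside
- oil_can: bystander: oil can with a thin spout, 66 x 89 x 159 mm high, upright on the bench to the left; origin at the centre of its underside
- caliper: bystander: steel vernier caliper lying flat, 230 mm long, 9 mm high; origin at its middle
- turned_bush: bystander: flanged brass bush, 38 mm across, 34 mm high, on the bench before the jig; origin at the centre of its underside
- parts_tin: bystander: round open tin with nuts, 80 mm across, 33 mm high, on the bench to the left; origin at the centre of its underside
- bench_brush: bystander: bench brush with orange handle, 257 mm long, 42 mm high, on the bench before and right of the jig; origin at its middle, on the bench
Things that resemble listed ones, but are neither listed nor needed, are in the scene too. What is shaped like the work_plate but blue or turquoise is not meant.

How it is judged:
By the outcome, as a careful person would: the job done as asked, in the order asked, and still so for the second after the job is handed in, with the robot touching nothing.
It also fails if it takes over 64 s, if anything falls off the work surface, if the arm or the gripper's body presses on something with over 40 N, if the wrist force passes 120 N, or if a joint passes its speed limit or range.

## Robot

A 7-joint arm with a two-finger parallel gripper is mounted at the origin on the work surface; the furniture and walls round the work are solid. World frame = base frame: x ahead of the robot, y to its left, z up, the work surface at z = 0. Lengths are in m, angles in rad, forces in N, time in s.
With the tool pointing down it reaches from about 0.4 to 0.875 m from the base axis. Payload 6.5 kg.
Tool frame: the origin (TCP) lies between the finger pads; the fingertips stand robot.tip_reach ahead of it and the grasp point (between the pads) lies 2 mm behind it (robot.tip_reach is the distance from the TCP to the fingertips, in m); z points along the fingers, y is the line along which they close (so a half turn about z gives the same grasp; the last joint's range is limited). The gripper opens to 88 mm and grips with 3 to 60 N. Pads are 18 mm wide; open, the fingers measure 123 mm over their backs; the gripper's body (75 mm by 187 mm) begins 45 mm behind the grasp point.
Start: joints at [-1.248, 0.536, -0.004, 1.538, 0.003, 1.067, -0.071], TCP at [0.246, 0.601, 0.256] pointing down, gripper open.
Joint ranges: [-2.7, 2.7], [-0.37, 2.16], [-1.27, 1.26], [0.24, 2.4], [-1.31, 4.45], [0.19, 1.91], [-2.76, 2.76]. Speed limits (rad/s): [2.39, 2.39, 3.14, 3.14, 3.14, 3.14, 3.14].

## Interface

Orientations are given as a unit quaternion [w, x, y, z].
In Python, from plant import robot gives the robot as it stands.
- The arm moves only by the tool play_rows, never from a script. Its argument "steps" is a list of rows, each a list of 6 numbers: the shift along the tool's x, y, z in units of 25 mm (1.0 is 25 mm), then the turn, a rotation vector about the tool's x, y, z in units of 5 degrees (1.0 is 5 degrees). A call has 1 to 12 rows; each row is the pose to reach, as a shift and turn from the pose commanded when the call began, along the tool's axes at that moment; what a row does not reach only later rows make up. A row lasts 1/12 s, in which the tool goes at most 41.7 mm and 7.16 degrees, less where a joint would pass 70% of its speed; a pose out of reach is approached as far as the arm can. A call with a gripper value outside its range is refused whole. "grip" is the opening, from -1 (shut) to 1 (fully open), set as the call begins (left out, the last holds). The fingers move at their own pace and stop on an object; "force" is the grip in N (left out, the last holds). Time passes only in rows, so rows that repeat a pose let the fingers close. It gives the time, the measured TCP pose, the force, the opening and the grip force at its end, in the units of the state.
- robot.get_state(): the state, without advancing time (a new reading comes with each control period).
- robot.read_camera(name): name is "scene" or "top" or "wrist"; returns the picture (420x560x3 uint8, red, green, blue); there is no depth.
- robot.calibration(name): a dict with "fx", "fy", "cx", "cy" (pixels), "k1" (the pictures are not rectified: a ray, as slopes to the right and down, at radius r is drawn at 1 + k1 r^2 times it, then the intrinsics apply), "rvec" (rotation vector, rad) and "tvec" (3), from world to camera coordinates, as OpenCV has them; the wrist camera has in their place "T_tool_cam" (4x4, takes a point from camera to tool coordinates, whose origin is the TCP and whose axes are the flange's). Camera axes: x right, y down, z forward; pixel columns grow to the right and rows downward; lengths in m; the calibration is good to about 2 mm. A picture is of the moment at which its call begins: read the wrist's pose just before it. calibration takes no time and is no camera call.
- robot.close_job(): hands the job in; it is judged then, once.
The state is a dict: "t": time; "joint_pos": joint angles; "dq": joint speeds; "effort": joint torques, N m; "tool_pos": TCP position; "tool_rot": TCP orientation; "wrist_force": force on the tool from outside, world axes, zero at the start; "ft_torque": the same for the moment, N m; "width": finger opening in m; "gripper_force": force on a finger pad.
Only numpy, scipy, OpenCV 4.12 (cv2) and the standard library are available. Lean on these libraries where they do the work, as an engineer would, in place of code of your own. Each camera call takes 0.05 s, during which the arm holds its last target. There are 200 camera calls.

## Working session

There is one attempt and no reset: what is moved stays moved. The work goes in short steps, Python scripts to look and compute and a tool call to move; the robot and the scene stay as the last step left them, time stands still between calls to the robot, and variables do not carry over. Pictures are saved under pics/ and viewed, at most 10 in all, crops included, and the job is handed in when it is done.

Besides the shell and the picture viewer there is one more tool, called after "Call:" as name(argument=value, ...) on one line, values as JSON. play_rows: Moves the arm, as the interface text tells. Its arguments: {"type":"object","properties":{"steps":{"type":"array","items":{"type":"array","items":{"type":"number"}}},"grip":{"type":"number"},"force":{"type":"number"}},"required":["steps"]}

```bash
mkdir -p pics; cat > h.py <<'E'
import numpy as np, cv2
from plant import robot
from scipy.spatial.transform import Rotation as R
def cam(name):
    c=robot.calibration(name)
    K=np.array([[c['fx'],0,c['cx']],[0,c['fy'],c['cy']],[0,0,1]])
    if 'rvec' in c: Rm=R.from_rotvec(np.ravel(c['rvec'])).as_matrix(); t=np.ravel(c['tvec'])
    else:
        s=robot.get_state(); q=s['tool_rot']; T=np.eye(4); T[:3,:3]=R.from_quat([q[1],q[2],q[3],q[0]]).as_matrix(); T[:3,3]=s['tool_pos']
        M=np.linalg.inv(T@np.array(c['T_tool_cam'])); Rm=M[:3,:3]; t=M[:3,3]
    return K,np.array([c['k1'],0,0,0,0.]),Rm,t
def pix2w(C,uv,z):
    K,d,Rm,t=C
    n=cv2.undistortPoints(np.array(uv,float).reshape(-1,1,2),K,d).reshape(-1,2)
    r=np.c_[n,np.ones(len(n))]@Rm; o=-Rm.T@t
    z=np.broadcast_to(z,len(n)); s=(z-o[2])/r[:,2]
    return o+r*s[:,None]
def w2pix(C,P):
    K,d,Rm,t=C
    return cv2.projectPoints(np.array(P,float).reshape(-1,1,3),cv2.Rodrigues(Rm)[0],t,K,d)[0].reshape(-1,2)
def save(img,name): cv2.imwrite('pics/'+name,np.ascontiguousarray(img[:,:,::-1]))
E
python3 - <<'E'
from h import *
print(robot.tip_reach, robot.get_state())
for n in('top','scene'):
    im=robot.read_camera(n); save(im,n+'0.png'); print(robot.calibration(n))
E
```

```text
0.017 {'t': 0.0, 'joint_pos': array([-1.2482217 ,  0.5371743 , -0.00442522,  1.5388591 ,  0.00259808,
        1.06731101, -0.07120635]), 'dq': array([-9.55897551e-05, -1.76332333e-04,  5.14566554e-04, -2.43238263e-04,
       -6.96030127e-04,  6.40330508e-04, -1.66609861e-03]), 'effort': array([-1.91572435e-04, -5.70980895e+01,  9.90954861e-01, -2.51606798e+01,
       -5.61616919e-02,  1.79875345e-02,  1.65163819e-04]), 'tool_pos': array([0.24618397, 0.60094088, 0.25483938]), 'tool_rot': array([-1.02752755e-04,  1.93139293e-01,  9.81170959e-01, -8.66964335e-04]), 'wrist_force': array([-0.13018963,  0.27773511,  0.53954011]), 'ft_torque': array([0.0709347 , 0.02585661, 0.01046608]), 'gripper_force': 0.0, 'width': 0.08825900657002403}
{'fx': 405.98267455742257, 'fy': 405.98267455742257, 'cx': 283.20684893111587, 'cy': 208.25019257322973, 'k1': 0.003281114718924564, 'rvec': array([ 2.09299528, -2.12244627,  0.22788885]), 'tvec': array([-0.14941428,  0.39351281,  1.4952278 ])}
{'fx': 434.89542497130503, 'fy': 434.89542497130503, 'cx': 285.207208011012, 'cy': 206.65823291066977, 'k1': -0.03220183463418128, 'rvec': array([ 2.11289714, -0.70074657,  0.33532878]), 'tvec': array([-0.37973859,  0.123268  ,  1.40115686])}
```

View pics/top0.png

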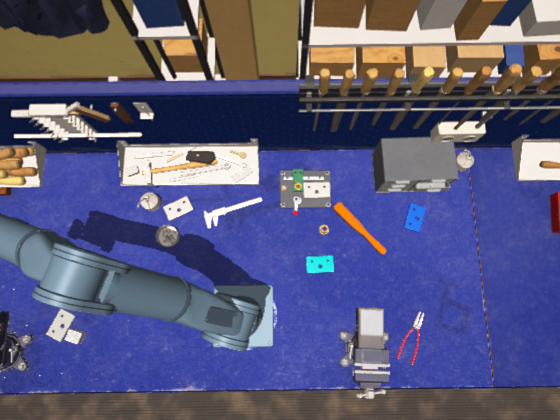

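View pics/scene0.png

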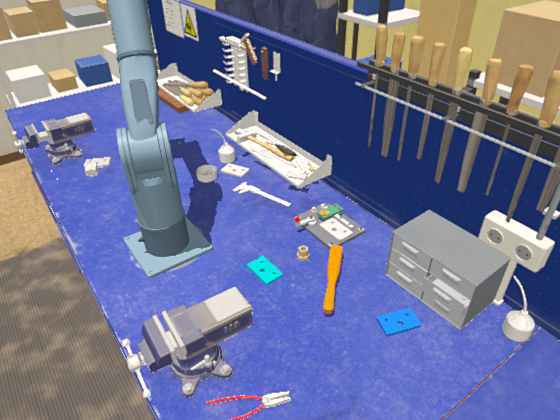

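Plate candidates in the top picture: bright plate on the jig (317,190), bright spare (178,208), another bright part (60,325), turquoise (320,264) and blue (415,217). The one on the jig's base, right of the green arm (297,180), fits. The red knob is at about (296,213), the stop dowel at about (284,188). I'll check this in a close crop.

```bash
python3 - <<'E'
from h import *
im=cv2.imread('pics/top0.png')[160:225,265:345]
cv2.imwrite('pics/crop.png',cv2.resize(im,None,fx=9,fy=9,interpolation=cv2.INTER_CUBIC))
E
```

```text
(no output)
```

View pics/crop.png

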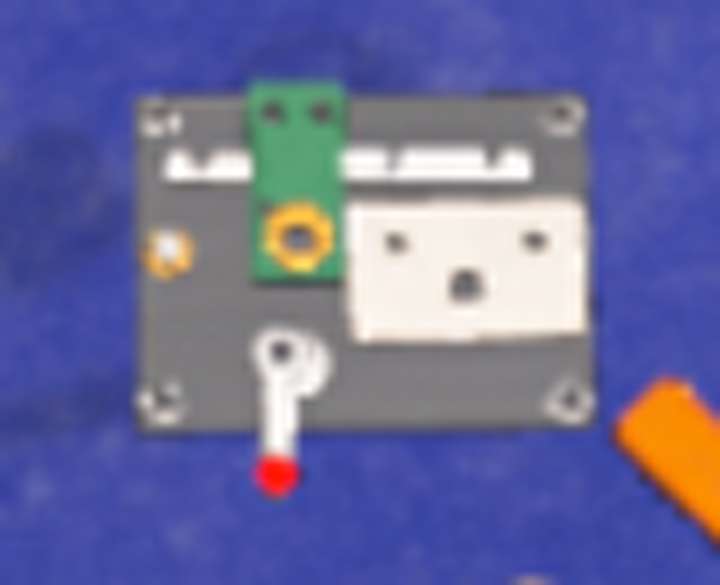

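```bash
cat >> h.py <<'E'
def fit(j,w):
    j=np.array(j,float);w=np.array(w)[:,:2]; jc=j.mean(0);wc=w.mean(0); a=j-jc;b=w-wc
    th=np.arctan2((a[:,0]*b[:,1]-a[:,1]*b[:,0]).sum(),(a*b).sum()); c,s=np.cos(th),np.sin(th)
    Rm=np.array([[c,-s],[s,c]]); o=wc-Rm@jc; return o,th,w-(j@Rm.T+o)
E
python3 - <<'E'
from h import *
C=cam('top')
f=lambda p:[[264.5+(x+.5)/9+.0,159.5+(y+.5)/9] for x,y in p]
J=[[.072,.070],[.072,-.128],[-.078,-.128],[-.078,.070]]
o,th,r=fit(J,pix2w(C,f([(137,95),(592,98),(592,430),(137,430)]),.012)); print('jig',o,th,r)
c,s=np.cos(th),np.sin(th);Rm=np.array([[c,-s],[s,c]])
for n,p,z in [('bush',(299,237),.0415),('dowel',(170,247),.0255),('knob',(277,475),.061),('pivot',(281,351),.033)]:
    w=pix2w(C,f([p]),z)[0]; print(n,w,(w[:2]-o)@Rm)
p=pix2w(C,f([(349,207),(586,200),(586,334),(356,340)]),.022); print((p[:,:2]-o)@Rm)
for n,p in [('turned',(324,230)),('brush1',(336,206)),('brush2',(384,252))]: print(n,pix2w(C,[p],.03))
E
```

```text
jig [ 0.47889287 -0.21239448] -0.020450067045538128 [[-7.03358125e-05  3.33077148e-04]
 [-2.47310338e-04 -1.04319228e-03]
 [ 8.02343284e-04  1.63700130e-03]
 [-4.84697134e-04 -9.26886173e-04]]
bush [ 0.47859048 -0.21199779  0.0415    ] [-0.00031044  0.00039042]
dowel [ 0.47934604 -0.15701027  0.0255    ] [-0.00067946  0.05538189]
knob [ 0.37108624 -0.19990717  0.061     ] [-0.10803944  0.01028019]
pivot [ 0.43078207 -0.20359362  0.033     ] [-0.0482807   0.00781522]
[[ 0.01867595 -0.02190818]
 [ 0.0224541  -0.12444077]
 [-0.03726798 -0.12337902]
 [-0.04053774 -0.02467738]]
turned [[ 0.30791542 -0.30768973  0.03      ]]
brush1 [[ 0.4000563  -0.35682154  0.03      ]]
brush2 [[ 0.22182452 -0.5283989   0.03      ]]
```

The crop confirms the choice. The bright plate, with two small holes and a larger middle one, lies right of the arm with its corners at (349,207), (586,200), (586,334) and (356,340). The knob is at (277,475), the pivot at (281,351) and the dowel at (170,247).

```bash
cat >> h.py <<'E'
O=np.array([.4789,-.2124]); TH=-.0205
def jw(x,y): # jig mm -> world m
    c,s=np.cos(TH),np.sin(TH); return O+np.array([c*x-s*y,s*x+c*y])/1000
def wj(p):
    c,s=np.cos(TH),np.sin(TH); return (np.array(p)[:2]-O)@np.array([[c,-s],[s,c]])*1000
def RT():
    s=robot.get_state(); q=s['tool_rot']; return np.array(s['tool_pos']),R.from_quat([q[1],q[2],q[3],q[0]])
def goal(yaw): # tool down, tool y-axis at world angle yaw
    y=np.array([np.cos(yaw),np.sin(yaw),0]);z=np.array([0,0,-1.]);return R.from_matrix(np.c_[np.cross(y,z),y,z])
def rel(p,yaw,base=None):
    p0,R0=base or RT(); g=goal(yaw)
    return np.r_[R0.inv().apply(np.array(p)-p0)/.025,np.degrees((R0.inv()*g).as_rotvec())/5].round(2)
E
python3 - <<'E'
from h import *
a=np.pi/2+TH
print(rel([.47,.2,.25],a)); b=(np.array([.47,.2,.25]),goal(a))
h=np.r_[jw(-62,-73),.2];print(h,rel(h,a,b))
E
```

```text
[-14.36 -11.45   0.22  -0.02  -0.    -4.22]
[ 0.41541663 -0.28411375  0.2       ] [  1.79 -19.41   2.     0.     0.     0.  ]
```

Call:
play_rows(steps=[[-14.36,-11.45,0.22,0,0,-4.2],[-14.36,-11.45,0.22,0,0,-4.2],[-14.36,-11.45,0.22,0,0,-4.2],[-14.36,-11.45,0.22,0,0,-4.2],[-14.36,-11.45,0.22,0,0,-4.2],[-14.36,-11.45,0.22,0,0,-4.2],[-14.36,-11.45,0.22,0,0,-4.2],[-14.36,-11.45,0.22,0,0,-4.2],[-14.36,-11.45,0.22,0,0,-4.2],[-14.36,-11.45,0.22,0,0,-4.2],[-14.36,-11.45,0.22,0,0,-4.2],[-14.36,-11.45,0.22,0,0,-4.2]], grip=0.1)

```text
t: 1.1
tool_pos: [0.4738, 0.1916, 0.2501]
tool_rot: [0.001, 0.017, 1.0, -0.002]
wrist_force: [0.3, -0.7, 0.2]
width: 0.0484
gripper_force: 0.0
```

```bash
python3 - <<'E'
from h import *
a=np.pi/2+TH
s=robot.get_state();print(s['t'],s['tool_pos'],s['width'],s['joint_pos'])
print(rel(np.r_[jw(-62,-73),.2],a))
E
```

```text
1.1 [0.4738102  0.19164754 0.25013965] 0.048412211198306646 [-0.52764897  0.30640754  0.06349912  1.91125091 -0.01832933  0.92493832
  1.08092621]
[  1.69 -19.09   2.08  -0.05   0.02  -0.15]
```

Call:
play_rows(steps=[[1.7,-19.1,2.08,0,0,-0.15],[1.7,-19.1,2.08,0,0,-0.15],[1.7,-19.1,2.08,0,0,-0.15],[1.7,-19.1,2.08,0,0,-0.15],[1.7,-19.1,2.08,0,0,-0.15],[1.7,-19.1,2.08,0,0,-0.15],[1.7,-19.1,2.08,0,0,-0.15],[1.7,-19.1,2.08,0,0,-0.15],[1.7,-19.1,2.08,0,0,-0.15],[1.7,-19.1,2.08,0,0,-0.15],[1.7,-19.1,2.08,0,0,-0.15],[1.7,-19.1,2.08,0,0,-0.15]])

```text
t: 2.1
tool_pos: [0.4154, -0.2803, 0.1979]
tool_rot: [-0.0, 0.007, 1.0, -0.001]
wrist_force: [0.4, -0.4, 1.2]
width: 0.0487
gripper_force: 0.0
```

Call:
play_rows(steps=[[0,0,0,0,0,0],[0,0,0,0,0,0],[0,0,0,0,0,0]])

```text
t: 2.35
tool_pos: [0.4171, -0.2747, 0.1979]
tool_rot: [-0.0, 0.004, 1.0, 0.001]
wrist_force: [-0.2, 0.8, -0.2]
width: 0.0481
gripper_force: 0.0
```

```bash
python3 - <<'E'
from h import *
C=cam('wrist'); im=robot.read_camera('wrist'); save(im,'w1.png')
s=robot.get_state();print(s['t'],s['tool_pos'],wj(s['tool_pos']),s['joint_pos'])
P=[np.r_[jw(x,y),z/1000] for x,y,z in [(72,70,12),(72,-128,12),(-78,-128,12),(-78,70,12),(0,0,41.5),(0,56,25.5),(30,-100,24),(-108,10,61)]]
print(w2pix(C,P).round(0).tolist())
E
```

```text
2.4 [ 0.41737695 -0.27429984  0.1980679 ] [-60.24126638 -63.14796997] [ 0.26112719  0.36828974  0.28276661  1.99539896 -0.14195556  0.79712196
  2.18905707]
[[400.0, 303.0], [219.0, 302.0], [212.0, 166.0], [419.0, 169.0], [347.0, 256.0], [400.0, 249.0], [243.0, 274.0], [373.0, 142.0]]
```

View pics/w1.png

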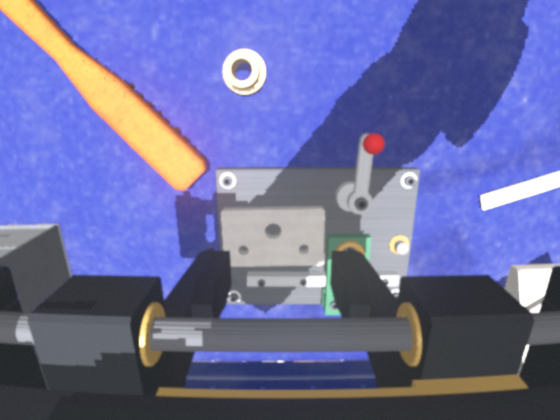

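The wrist picture agrees with the top-view estimate to within a few pixels. The knob is at (374,143), the base's near corners at (216,169) and (418,169), and the plate's near edge runs (222,209)–(325,207). Next I move down in front of the plate's near edge.

```bash
python3 - <<'E'
from h import *
a=np.pi/2+TH
print(rel(np.r_[jw(-62,-73.5),.2],a),rel(np.r_[jw(-62,-73.5),.032],a))
E
```

```text
[ 0.08 -0.41 -0.08  0.01 -0.    0.15] [ 0.07 -0.42  6.64  0.01 -0.    0.15]
```

Call:
play_rows(steps=[[0.08,-0.42,0,0,0,0.15],[0.08,-0.42,0.8,0,0,0.15],[0.08,-0.42,1.8,0,0,0.15],[0.08,-0.42,2.8,0,0,0.15],[0.08,-0.42,3.8,0,0,0.15],[0.08,-0.42,4.6,0,0,0.15],[0.08,-0.42,5.3,0,0,0.15],[0.08,-0.42,5.9,0,0,0.15],[0.08,-0.42,6.3,0,0,0.15],[0.08,-0.42,6.55,0,0,0.15],[0.08,-0.42,6.64,0,0,0.15],[0.08,-0.42,6.64,0,0,0.15]])

```text
t: 3.4
tool_pos: [0.4151, -0.2864, 0.0323]
tool_rot: [0.0, 0.011, 1.0, 0.0]
wrist_force: [0.3, 0.2, -0.2]
width: 0.0487
gripper_force: 0.0
```

```bash
python3 - <<'E'
from h import *
a=np.pi/2+TH
p,_=RT();print(wj(p),p[2],robot.get_state()['wrist_force'],robot.get_state()['joint_pos'])
for x in(-40,-38,-36):print(x,rel(np.r_[jw(x,-73.5),.032],a))
E
```

```text
[-62.31603269 -75.28152276] 0.03226956693075464 [ 0.25901708  0.21852566 -0.2392311 ] [ 0.37207464  0.67229428  0.18043836  2.04256259 -0.26107187  0.44795855
  2.29888061]
-40 [-0.89  0.07  0.01  0.    0.   -0.02]
-38 [-0.97  0.07  0.01  0.    0.   -0.02]
-36 [-1.05  0.07  0.01  0.    0.   -0.02]
```

Call:
play_rows(steps=[[-0.1,0.03,0.01,0,0,0],[-0.2,0.05,0.01,0,0,0],[-0.3,0.05,0.01,0,0,0],[-0.37,0.05,0.01,0,0,0],[-0.44,0.05,0.01,0,0,0],[-0.5,0.05,0.01,0,0,0],[-0.57,0.05,0.01,0,0,0],[-0.64,0.05,0.01,0,0,0],[-0.7,0.05,0.01,0,0,0],[-0.77,0.05,0.01,0,0,0],[-0.83,0.05,0.01,0,0,0],[-0.88,0.05,0.01,0,0,0]])

```text
t: 4.4
tool_pos: [0.4372, -0.2857, 0.0319]
tool_rot: [0.0, 0.011, 1.0, -0.0]
wrist_force: [-1.5, 0.0, -0.6]
width: 0.0485
gripper_force: 0.7
```

Call:
play_rows(steps=[[-0.02,0,0,0,0,0],[-0.04,0,0,0,0,0],[-0.06,0,0,0,0,0]])

```text
t: 4.65
tool_pos: [0.4384, -0.2857, 0.0319]
tool_rot: [-0.0, 0.011, 1.0, 0.0]
wrist_force: [-2.3, -0.0, -0.7]
width: 0.0485
gripper_force: 1.4
```

Call:
play_rows(steps=[[-0.03,0,0,0,0,0],[-0.06,0,0,0,0,0],[-0.08,0,0,0,0,0]])

```text
t: 4.9
tool_pos: [0.4385, -0.2857, 0.0318]
tool_rot: [-0.002, 0.011, 1.0, 0.0]
wrist_force: [-8.6, -0.1, 4.1]
width: 0.0485
gripper_force: 3.8
```

Call:
play_rows(steps=[[-0.03,0,0,0,0,0],[-0.06,0,0,0,0,0],[-0.08,0,0,0,0,0]])

```text
t: 5.15
tool_pos: [0.4387, -0.2858, 0.0317]
tool_rot: [-0.003, 0.012, 1.0, 0.001]
wrist_force: [-12.2, -0.3, 7.6]
width: 0.0489
gripper_force: 6.0
```

Seated against the fence: the finger face puts the near edge at jig x ≈ -30, and the force rose sharply. I back off, lift and turn for the slide.

Call:
play_rows(steps=[[0.3,0,0,0,0,0],[0.6,0,0,0,0,0],[0.8,0,0,0,0,0],[0.8,0,-0.6,0,0,0],[0.8,0,-1.6,0,0,0],[0.8,0,-2.6,0,0,0],[0.8,0,-2.8,0,0,1],[0.8,0,-2.8,0,0,2],[0.8,0,-2.8,0,0,3.2],[0.8,0,-2.8,0,0,4.4],[0.8,0,-2.8,0,0,5.7],[0.8,0,-2.8,0,0,7]], grip=-1)

```text
t: 6.15
tool_pos: [0.4229, -0.2854, 0.1023]
tool_rot: [0.001, 0.314, 0.949, 0.0]
wrist_force: [-0.2, -0.5, 0.4]
width: 0.0008
gripper_force: 0.0
```

```bash
python3 - <<'E'
from h import *
s=robot.get_state();print(s['joint_pos'],s['width'])
b=RT();print(b[0],rel(np.r_[jw(-3,-143),.1],TH))
E
```

```text
[ 0.19155281  0.56860646  0.40139333  2.02851395 -0.37505527  0.61322784
  1.77843746] 0.0007938900337005609
[ 0.42290323 -0.28538272  0.10226339] [-3.270e+00 -1.050e+00  9.000e-02  1.000e-02  1.000e-02  1.092e+01]
```

Call:
play_rows(steps=[[-0.4,-0.1,0.05,0,0,1.1],[-0.9,-0.25,0.05,0,0,2.3],[-1.4,-0.4,0.05,0,0,3.5],[-1.9,-0.6,0.05,0,0,4.7],[-2.4,-0.75,0.05,0,0,5.9],[-2.8,-0.9,0.05,0,0,7.1],[-3.1,-1.0,0.05,0,0,8.3],[-3.27,-1.05,0.05,0,0,9.5],[-3.27,-1.05,0.05,0,0,10.5],[-3.27,-1.05,0.05,0,0,10.92],[-3.27,-1.05,0.05,0,0,10.92],[-3.27,-1.05,0.05,0,0,10.92]])

```text
t: 7.15
tool_pos: [0.473, -0.3548, 0.1007]
tool_rot: [0.0, 0.712, 0.702, 0.0]
wrist_force: [-0.3, -0.4, 0.1]
width: 0.0004
gripper_force: 0.0
```

```bash
python3 - <<'E'
from h import *
s=robot.get_state();print(s['joint_pos'])
b=RT();print(b[0],wj(b[0]),rel(np.r_[jw(-3,-143),.032],TH))
C=cam('wrist');save(robot.read_camera('wrist'),'w2.png')
E
```

```text
[ 0.11304693  0.74138634  0.64183438  1.82737764 -0.61235536  0.78029854
  1.06604482]
[ 0.47303507 -0.35477735  0.10072213] [  -2.94517086 -142.4676604 ] [-0.02 -0.    2.75  0.01  0.    0.08]
```

View pics/w2.png

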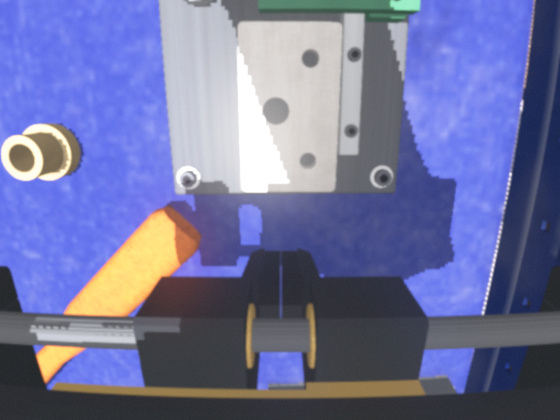

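The plate's back edge lies flat on the fence, along column ~341, and its right end is at row 191. The fingers are at (282,255), clear of the brush.

Call:
play_rows(steps=[[0,0,0.5,0,0,0.08],[0,0,1.2,0,0,0.08],[0,0,1.8,0,0,0.08],[0,0,2.3,0,0,0.08],[0,0,2.6,0,0,0.08],[0,0,2.75,0,0,0.08],[0.1,0,2.75,0,0,0.08],[0.2,0,2.75,0,0,0.08],[0.3,0,2.75,0,0,0.08],[0.4,0,2.75,0,0,0.08],[0.5,0,2.75,0,0,0.08],[0.6,0,2.75,0,0,0.08]])

```text
t: 8.2
tool_pos: [0.4733, -0.3405, 0.0326]
tool_rot: [0.001, 0.715, 0.699, -0.0]
wrist_force: [-1.2, -2.3, 0.6]
width: 0.0003
gripper_force: 1.3
```

Call:
play_rows(steps=[[0.1,0,0,0,0,0],[0.2,0,0,0,0,0],[0.3,0,0,0,0,0],[0.4,0,0,0,0,0],[0.5,0,0,0,0,0],[0.6,0,0,0,0,0],[0.7,0,0,0,0,0],[0.8,0,0,0,0,0],[0.9,0,0,0,0,0],[1.0,0,0,0,0,0]])

```text
t: 9.03
tool_pos: [0.4736, -0.3147, 0.032]
tool_rot: [0.0, 0.715, 0.699, -0.0]
wrist_force: [0.2, -4.1, 1.9]
width: 0.0005
gripper_force: 1.9
```

```bash
python3 - <<'E'
from h import *
b=RT();print(b[0],wj(b[0]),robot.get_state()['wrist_force'],rel(np.r_[jw(-3,-59),.032],TH))
E
```

```text
[ 0.47359284 -0.31466868  0.03198514] [  -3.20968628 -102.35597982] [ 0.17328031 -4.0913788   1.86492019] [ 1.73  0.01 -0.    0.    0.   -0.02]
```

Call:
play_rows(steps=[[0.12,0,0,0,0,0],[0.24,0,0,0,0,0],[0.36,0,0,0,0,0],[0.48,0,0,0,0,0],[0.6,0,0,0,0,0],[0.72,0,0,0,0,0],[0.84,0,0,0,0,0],[0.96,0,0,0,0,0],[1.08,0,0,0,0,0],[1.2,0,0,0,0,0],[1.3,0,0,0,0,0],[1.4,0,0,0,0,0]])

```text
t: 10.03
tool_pos: [0.4743, -0.2795, 0.0319]
tool_rot: [-0.0, 0.715, 0.699, 0.0]
wrist_force: [-1.3, -3.5, 1.6]
width: 0.0001
gripper_force: 1.9
```

Call:
play_rows(steps=[[0.06,0,0,0,0,0],[0.12,0,0,0,0,0],[0.18,0,0,0,0,0],[0.22,0,0,0,0,0]])

```text
t: 10.37
tool_pos: [0.4745, -0.2741, 0.0319]
tool_rot: [-0.0, 0.715, 0.699, 0.0]
wrist_force: [-1.1, -3.1, 2.2]
width: 0.0008
gripper_force: 1.8
```

```bash
python3 - <<'E'
from h import *
b=RT();print(b[0],wj(b[0]),robot.get_state()['wrist_force'],rel(np.r_[jw(-3,-59),.032],TH))
E
```

```text
[ 0.47446857 -0.27414322  0.03194592] [ -3.1648544  -61.82108877] [-1.0527932  -3.0637699   2.19701813] [ 0.11  0.01 -0.   -0.   -0.   -0.02]
```

Call:
play_rows(steps=[[0.04,0,0,0,0,0],[0.08,0,0,0,0,0],[0.11,0,0,0,0,0]])

```text
t: 10.62
tool_pos: [0.4745, -0.2715, 0.0319]
tool_rot: [-0.0, 0.715, 0.699, 0.0]
wrist_force: [-1.1, -3.4, 2.4]
width: 0.0001
gripper_force: 1.7
```

Call:
play_rows(steps=[[0.03,0,0,0,0,0],[0.06,0,0,0,0,0],[0.08,0,0,0,0,0]])

```text
t: 10.87
tool_pos: [0.4745, -0.2701, 0.032]
tool_rot: [0.0, 0.715, 0.699, -0.0]
wrist_force: [-0.1, -5.2, 0.4]
width: 0.0002
gripper_force: 2.8
```

Call:
play_rows(steps=[[0.03,0,0,0,0,0],[0.06,0,0,0,0,0],[0.08,0,0,0,0,0]])

```text
t: 11.12
tool_pos: [0.4743, -0.2698, 0.0321]
tool_rot: [0.002, 0.715, 0.699, -0.001]
wrist_force: [-1.7, -9.5, -1.6]
width: 0.0002
gripper_force: 4.8
```

Call:
play_rows(steps=[[0.03,0,0,0,0,0],[0.06,0,0,0,0,0],[0.06,0,0,0,0,0]])

```text
t: 11.37
tool_pos: [0.4743, -0.2697, 0.0323]
tool_rot: [0.003, 0.716, 0.698, -0.002]
wrist_force: [-1.0, -11.6, -1.3]
width: 0.0002
gripper_force: 5.7
```

```bash
python3 - <<'E'
from h import *
b=RT();print(b[0],wj(b[0]),robot.get_state()['wrist_force'])
E
```

```text
[ 0.47428538 -0.26969009  0.03234583] [ -3.43928091 -57.37264924] [ -0.99075326 -11.57531957  -1.30484842]
```

The plate is stopped at the dowel; the push force rose to 11 N with no further motion. I back off, lift and check before touching the lever.

Call:
play_rows(steps=[[-0.3,0,0,0,0,0],[-0.6,0,0,0,0,0],[-0.9,0,-0.2,0,0,0],[-0.9,0,-1,0,0,0],[-0.9,0,-2,0,0,0],[-0.9,0,-3,0,0,0],[-0.9,0.0,-4,0,0,0],[-0.9,-1.0,-4,0,0,0],[-0.9,-2.4,-4,0,0,0],[-0.9,-3.0,-4,0,0,0],[-0.9,-3.0,-4,0,0,0],[-0.9,-3.0,-4,0,0,0]])

```text
t: 12.37
tool_pos: [0.3992, -0.2866, 0.1323]
tool_rot: [-0.0, 0.715, 0.699, 0.001]
wrist_force: [0.1, 0.2, -0.1]
width: 0.0006
gripper_force: 0.0
```

```bash
sed -i 's/-.2124\])/-.2112])/' h.py; python3 - <<'E'
from h import *
im=robot.read_camera('wrist'); save(im,'w3.png'); b=RT(); print(b[0],wj(b[0]))
C=cam('wrist'); print(w2pix(C,[np.r_[jw(x,y),z/1000] for x,y,z in [(-108,9,61),(-50.5,8,33)]]).round())
print(rel(np.r_[jw(-106.5,38),.1],TH))
E
```

```text
[ 0.40028458 -0.28676044  0.13228854] [-77.05002262 -77.15606347]
[[226.  86.]
 [321.  89.]]
[ 4.6  -1.19  1.29  0.01 -0.01 -0.01]
```

View pics/w3.png

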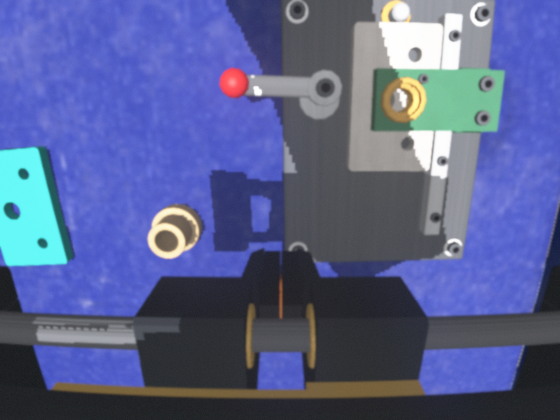

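The plate is flush with the fence and its left end is at the dowel (399,12). The knob is at (234,82) and the pivot at (325,87). I compute the lever arc.

```bash
python3 - <<'E'
from h import *
C=cam('wrist')
for uv,z in [((234,82),.061),((325,87),.033)]: w=pix2w(C,[uv],z)[0];print(w,wj(w))
def pose(phi,over=0,z=.062):
    f=np.radians(phi);t=np.array([-np.sin(f),np.cos(f)]);k=np.array([-50.5,8])+56*np.array([np.cos(f),np.sin(f)])-(18-over)*t
    return np.r_[jw(*k),z],TH+f-np.pi
p,y=pose(178);b=(np.r_[jw(-106.5,38),.1],goal(TH))
print('start',wj(p),rel(np.r_[jw(-106.5,38),.062],TH,b))
b=(np.r_[jw(-106.5,38),.062],goal(TH))
for r in (range(178,226,4),range(226,271,4)):
    for f in r: print(f,rel(*pose(f),b).tolist())
    b=(pose(f)[0],goal(pose(f)[1]))
E
```

```text
[ 0.37587725 -0.19796525  0.061     ] [-103.2723952    11.12015169]
[ 0.43113233 -0.20078156  0.033     ] [-47.97119521   9.43707862]
start [-105.83769537   27.9434067 ] [0.   0.   1.52 0.   0.   0.  ]
178 [-0.4, 0.03, 0.0, 0.0, 0.0, 0.4]
182 [-0.56, -0.02, 0.0, 0.0, 0.0, -0.4]
186 [-0.72, -0.06, 0.0, 0.0, 0.0, -1.2]
190 [-0.88, -0.09, 0.0, 0.0, 0.0, -2.0]
194 [-1.04, -0.11, 0.0, 0.0, 0.0, -2.8]
198 [-1.21, -0.11, 0.0, 0.0, 0.0, -3.6]
202 [-1.37, -0.11, 0.0, 0.0, 0.0, -4.4]
206 [-1.53, -0.09, 0.0, 0.0, 0.0, -5.2]
210 [-1.7, -0.06, 0.0, 0.0, 0.0, -6.0]
214 [-1.86, -0.02, 0.0, 0.0, 0.0, -6.8]
218 [-2.01, 0.03, 0.0, 0.0, 0.0, -7.6]
222 [-2.16, 0.09, 0.0, 0.0, 0.0, -8.4]
226 [-0.16, -0.04, 0.0, 0.0, 0.0, -0.8]
230 [-0.32, -0.08, 0.0, 0.0, 0.0, -1.6]
234 [-0.48, -0.1, 0.0, 0.0, 0.0, -2.4]
238 [-0.65, -0.11, 0.0, 0.0, 0.0, -3.2]
242 [-0.81, -0.11, 0.0, 0.0, 0.0, -4.0]
246 [-0.97, -0.1, 0.0, 0.0, 0.0, -4.8]
250 [-1.14, -0.08, 0.0, 0.0, 0.0, -5.6]
254 [-1.3, -0.04, 0.0, 0.0, 0.0, -6.4]
258 [-1.45, 0.0, 0.0, 0.0, 0.0, -7.2]
262 [-1.61, 0.06, 0.0, 0.0, 0.0, -8.0]
266 [-1.76, 0.13, 0.0, 0.0, 0.0, -8.8]
270 [-1.9, 0.21, 0.0, 0.0, 0.0, -9.6]
```

Call:
play_rows(steps=[[0.8,-0.3,0,0,0,0],[1.8,-0.6,0.2,0,0,0],[2.8,-0.9,0.5,0,0,0],[3.6,-1.1,0.8,0,0,0],[4.2,-1.2,1.1,0,0,0],[4.6,-1.2,1.3,0,0,0],[4.6,-1.2,1.3,0,0,0],[4.6,-1.2,1.8,0,0,0],[4.6,-1.2,2.3,0,0,0],[4.6,-1.2,2.65,0,0,0],[4.6,-1.2,2.8,0,0,0],[4.6,-1.2,2.8,0,0,0]])

```text
t: 13.42
tool_pos: [0.3723, -0.1722, 0.0616]
tool_rot: [0.0, 0.715, 0.699, -0.0]
wrist_force: [-0.7, 0.6, 0.8]
width: 0.0003
gripper_force: 0.0
```

```bash
python3 - <<'E'
from h import *
b=RT();print(b[0],wj(b[0]),robot.get_state()['joint_pos'],robot.get_state()['wrist_force'],rel(np.r_[jw(-106.5,38),.062],TH))
E
```

```text
[ 0.37232685 -0.17218108  0.06164939] [-107.35059107   36.8261204 ] [-0.1273529   0.58452339  0.5501549   2.28526921 -0.73014369  0.44660782
  1.00183798] [-0.66513448  0.55323693  0.83500124] [ 0.05  0.03 -0.01 -0.    0.   -0.03]
```

Call:
play_rows(steps=[[-0.12,0.03,0,0,0,0],[-0.24,0.03,0,0,0,0],[-0.35,0.03,0,0,0,0],[-0.51,0,0,0,0,-0.4],[-0.67,-0.04,0,0,0,-1.2],[-0.83,-0.07,0,0,0,-2.0],[-0.99,-0.09,0,0,0,-2.8],[-1.16,-0.09,0,0,0,-3.6],[-1.32,-0.09,0,0,0,-4.4],[-1.48,-0.07,0,0,0,-5.2],[-1.65,-0.04,0,0,0,-6.0],[-1.81,0.0,0,0,0,-6.8]])

```text
t: 14.42
tool_pos: [0.3708, -0.2166, 0.0623]
tool_rot: [-0.0, 0.478, 0.879, 0.0]
wrist_force: [0.6, 1.1, 1.3]
width: 0.0003
gripper_force: 0.8
```

```bash
cat > l.py <<'E'
from h import *
import sys
def pose(phi,over=0,z=.062):
    f=np.radians(phi);t=np.array([-np.sin(f),np.cos(f)]);k=np.array([-50.5,8])+56*np.array([np.cos(f),np.sin(f)])-(18-over)*t
    return np.r_[jw(*k),z],TH+f-np.pi
p,_=RT();print(wj(p),p[2],robot.get_state()['wrist_force'],robot.get_state()['joint_pos'][6])
for f in range(int(sys.argv[1]),272,4): print(f,rel(*pose(min(f,270))).tolist())
E
python3 l.py 214
```

```text
[-107.95626929   -7.65032555] 0.06232719582972826 [0.56893051 1.1389994  1.2786547 ] 1.500386404681961
214 [-0.05, 0.02, 0.01, 0.0, -0.0, 0.02]
218 [-0.2, -0.03, 0.01, 0.01, -0.0, -0.78]
222 [-0.36, -0.06, 0.01, 0.01, -0.0, -1.58]
226 [-0.53, -0.09, 0.01, 0.01, -0.0, -2.38]
230 [-0.69, -0.1, 0.01, 0.01, -0.0, -3.18]
234 [-0.86, -0.1, 0.01, 0.01, -0.0, -3.98]
238 [-1.02, -0.09, 0.01, 0.01, -0.0, -4.78]
242 [-1.18, -0.06, 0.01, 0.01, -0.0, -5.58]
246 [-1.34, -0.03, 0.01, 0.01, -0.0, -6.38]
250 [-1.5, 0.02, 0.01, 0.01, -0.0, -7.18]
254 [-1.65, 0.07, 0.01, 0.01, -0.0, -7.98]
258 [-1.8, 0.14, 0.01, 0.01, -0.0, -8.78]
262 [-1.95, 0.22, 0.01, 0.01, -0.0, -9.58]
266 [-2.09, 0.31, 0.01, 0.01, -0.0, -10.38]
270 [-2.22, 0.4, 0.01, 0.01, -0.0, -11.18]
```

Call:
play_rows(steps=[[-0.2,-0.03,0,0,0,-0.8],[-0.36,-0.06,0,0,0,-1.6],[-0.53,-0.09,0,0,0,-2.4],[-0.69,-0.1,0,0,0,-3.2],[-0.86,-0.1,0,0,0,-4.0],[-1.02,-0.09,0,0,0,-4.8],[-1.18,-0.06,0,0,0,-5.6],[-1.34,-0.03,0,0,0,-6.4],[-1.5,0.02,0,0,0,-7.2],[-1.6,0.05,0,0,0,-7.7]])

```text
t: 15.25
tool_pos: [0.3931, -0.25, 0.0622]
tool_rot: [-0.0, 0.162, 0.987, -0.0]
wrist_force: [-1.2, 1.0, 0.9]
width: 0.0003
gripper_force: 0.7
```

```bash
python3 l.py 254
```

```text
[-85.0010291  -40.57702425] 0.062243060049865274 [-1.24501281  1.03606752  0.89482457] 1.9949326557458404
254 [-0.07, 0.01, 0.01, -0.0, -0.01, -0.29]
258 [-0.23, -0.03, 0.01, -0.0, -0.01, -1.09]
262 [-0.39, -0.06, 0.01, -0.0, -0.01, -1.89]
266 [-0.55, -0.08, 0.01, -0.0, -0.01, -2.69]
270 [-0.72, -0.09, 0.01, -0.0, -0.01, -3.49]
```

Call:
play_rows(steps=[[-0.07,0,0,0,0,-0.3],[-0.15,-0.01,0,0,0,-0.7],[-0.23,-0.03,0,0,0,-1.1],[-0.31,-0.04,0,0,0,-1.5],[-0.39,-0.06,0,0,0,-1.9],[-0.47,-0.07,0,0,0,-2.3],[-0.55,-0.08,0,0,0,-2.7],[-0.63,-0.08,0,0,0,-3.1],[-0.68,-0.08,0,0,0,-3.4]])

```text
t: 16.0
tool_pos: [0.4087, -0.2573, 0.062]
tool_rot: [-0.0, 0.014, 1.0, -0.0]
wrist_force: [-4.7, -3.3, 1.4]
width: 0.0004
gripper_force: 2.2
```

Call:
play_rows(steps=[[-0.03,0,0,0,0,0],[-0.06,0,0,0,0,0],[-0.09,0,0,0,0,0]])

```text
t: 16.25
tool_pos: [0.4106, -0.2575, 0.0619]
tool_rot: [-0.0, 0.016, 1.0, -0.0]
wrist_force: [-5.6, -2.9, 0.8]
width: 0.0009
gripper_force: 2.5
```

```bash
python3 l.py 270
```

```text
[-67.3538785  -47.66748439] 0.06190530173484704 [-5.63813855 -2.93816205  0.81655593] 2.19565215429417
270 [0.05, -0.01, -0.0, -0.0, -0.01, -0.12]
```

Still moving with about 6 N; I continue until the hard end of the swing.

Call:
play_rows(steps=[[-0.03,0,0,0,0,0],[-0.06,0,0,0,0,0],[-0.09,0,0,0,0,0],[-0.12,0,0,0,0,0]])

```text
t: 16.58
tool_pos: [0.4123, -0.2577, 0.0618]
tool_rot: [-0.001, 0.016, 1.0, -0.0]
wrist_force: [-8.7, -3.6, 4.5]
width: 0.0007
gripper_force: 4.7
```

Call:
play_rows(steps=[[-0.03,0,0,0,0,0],[-0.06,0,0,0,0,0],[-0.09,0,0,0,0,0],[-0.12,0,0,0,0,0]])

```text
t: 16.92
tool_pos: [0.4126, -0.2577, 0.0615]
tool_rot: [-0.004, 0.017, 1.0, 0.001]
wrist_force: [-15.9, -3.9, 10.4]
width: 0.0004
gripper_force: 7.8
```

Call:
play_rows(steps=[[-0.03,0,0,0,0,0],[-0.06,0,0,0,0,0],[-0.09,0,0,0,0,0],[-0.1,0,0,0,0,0]])

```text
t: 17.25
tool_pos: [0.4129, -0.2577, 0.0613]
tool_rot: [-0.006, 0.017, 1.0, 0.001]
wrist_force: [-20.2, -3.3, 14.1]
width: 0.0008
gripper_force: 10.1
```

Call:
play_rows(steps=[[0.2,0,0,0,0,0],[0.5,0,0,0,0,0],[0.9,0,0,0,0,0],[0.9,0,-1,0,0,0],[0.9,0,-2,0,0,0],[0.9,1,-3,0,0,0],[0.9,2,-4,0,0,0],[0.9,3.5,-4,0,0,0],[0.9,4.5,-4,0,0,0],[0.9,5,-4,0,0,0],[0.9,5,-4,0,0,0],[0.9,5,-4,0,0,0]])

```text
t: 18.25
tool_pos: [0.4015, -0.1312, 0.1622]
tool_rot: [0.001, 0.014, 1.0, 0.0]
wrist_force: [-0.7, -1.0, 0.9]
width: 0.0006
gripper_force: 0.0
```

```bash
python3 - <<'E'
from h import *
a=robot.read_camera('wrist'); b=robot.read_camera('top')
b=cv2.resize(b[160:225,265:345],(640,520),interpolation=cv2.INTER_CUBIC); save(b,'t4.png'); save(a,'w4.png'); print(RT()[0])
E
```

```text
[ 0.40115828 -0.13261223  0.16205958]
```

View pics/w4.png

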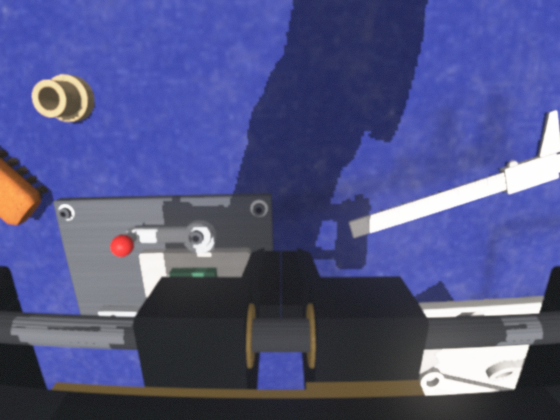

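View pics/t4.png

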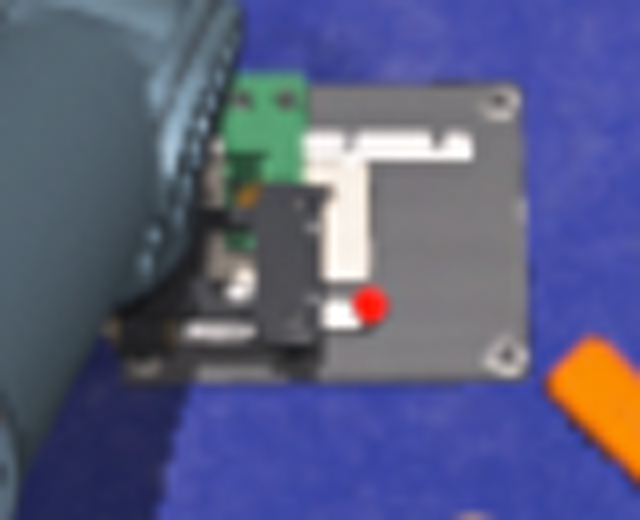

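The lever now lies along the plate's near edge, with the knob at (121,245) and the pivot at (199,237) in the wrist view. The plate's back edge is at the fence. I check the angle numerically.

```bash
python3 - <<'E'
from h import *
C=cam('top'); k=wj(pix2w(C,[(264.5+370.5/8,159.5+306.5/8)],.061)[0])
W=cam('wrist'); k2=wj(pix2w(W,[(121,245)],.061)[0]); p2=wj(pix2w(W,[(199,237)],.033)[0])
print(k,k2,p2)
for d in (k-[-50.5,8],k2-p2): print(d,np.degrees(np.arctan2(d[1],d[0]))%360)
# plate near edge corners in top
print([wj(w) for w in pix2w(C,[(264.5+370/8,159.5+163/8),(264.5+370/8,159.5+280/8)],.022)])
E
```

```text
[-51.86330486 -49.12120824] [-54.195649   -44.13638631] [-48.82784425   9.18786073]
[ -1.36330486 -57.12120824] 268.632788232369
[ -5.36780474 -53.32424705] 264.25177062244063
[array([ 29.72131559, -52.05116343]), array([-29.07413631, -51.59314207])]
```

Call:
play_rows(steps=[[0,1,-1,0,0,0],[0,2.5,-2,0,0,0],[0,4,-2,0,0,0],[0,5.5,-2,0,0,0],[0,7,-2,0,0,0],[0,8,-2,0,0,0],[0,8.5,-2,0,0,0],[0,8.5,-2,0,0,0]])

```text
t: 19.02
tool_pos: [0.4082, 0.0827, 0.212]
tool_rot: [0.0, 0.014, 1.0, 0.0]
wrist_force: [-0.6, 1.0, -0.2]
width: 0.0008
gripper_force: 0.0
```

```bash
python3 - <<'E'
from h import *
b=robot.read_camera('top'); save(cv2.resize(b[160:225,265:345],(720,585),interpolation=cv2.INTER_CUBIC),'t5.png')
E
```

```text
(no output)
```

View pics/t5.png

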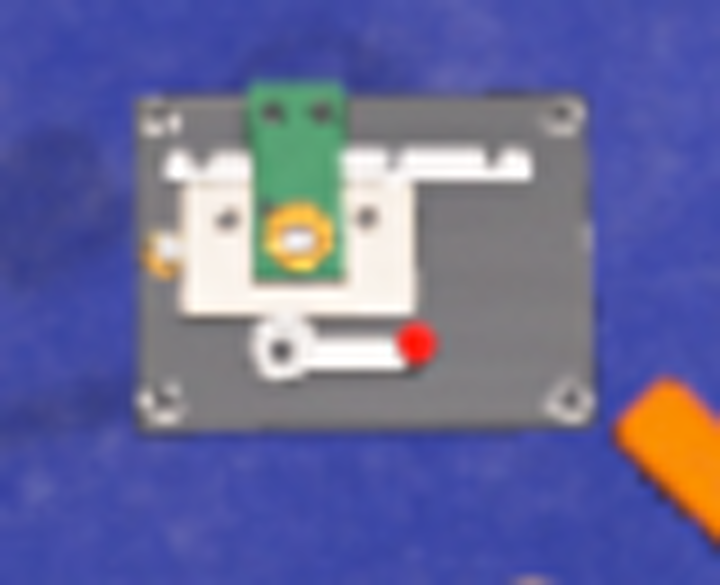

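The plate, from (182,185) to (415,315), is flush with both fence and dowel. The lever lies parallel to its near edge with the knob at (417,343), and the brush has not moved. I hand in.

```bash
python3 -c "
from h import *
print(robot.close_job())"
```

```text
the job is handed in; nothing more can be done
None
```

The plate was pushed flat against the fence and slid to the stop dowel, then the cam lever was pushed to its end stop; the job was handed in after about 19 s, and its verdict was not shown to me.

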